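# Press a brass locating bush into a plaster casting mould

### The job

Lift the orange dust cover off the plaster mould and lay it on the blue board. Then press the thick brass bush from the rubber mat into the bore that it covered until the shoulder bottoms flush, and lean on it for a good half second so that the shoulder bears firmly on the plaster, with at least 8 N over and above what sliding it in takes; 30 N on the plaster cracks it. Let go, and leave everything else where it is.

Things in the scene. Friction and masses are not known exactly. Their poses are not given: they have to be found in the camera images.
- cover: Orange plastic dust cover, a flat bar 154 (x) x 44 (y) x 6 mm with a round knob 20 mm in diameter and 28 mm tall on its middle. Origin: centre of its underside; z up through the knob. It lies loose across two wooden lugs of the cradle, a few millimetres above the empty bore.
- board: Blue flat board on the table, fixed, 180 (x) x 140 (y) x 6 (z) mm. Origin: centre of its underside.
- bush: Brass (bronze-coloured) shouldered bush, 60 mm tall, about 0.2 kg: sleeve 30 mm in diameter and 28 mm long at the bottom, its lowest 10 mm tapering to 25 mm, flange 50 mm in diameter and 6 mm thick, above it a collar to grip 28 mm in diameter and 26 mm tall. Origin: centre of the foot; z up through the collar. Stands upright on the rubber mat, at one of two places 120 mm apart.
- shoulder (a point): Centre of the shoulder: underside of the brass bush's flange, on its axis, 28 mm above its foot. z points up the bush.
- mould: Plaster mould half, a white block 105 (x) x 165 (y) x 36 (z) mm in a wooden cradle. Origin: centre of its underside; z up. It moves only up and down: pushed down with more than some 3 N it settles by 0 to 14 mm (it differs and is not known) and stays down; after that it stands on springs that give way by a few millimetres under the push and come back.
- bore (a point): Centre of the mouth of the empty bore, in the mould's top face, at the mould's y = +42 mm; axes as the mould's. Grey plastic liner, 32 mm in bore, its rim 2 mm below the plaster, right through. 14 mm below the mouth four sprung balls grip the sleeve: its taper passes them with a push of up to 15 N, the rest slides with 4 to 11 N (it differs) until the shoulder bottoms; then the push rises.
- steel_bush: Thinner steel bush (sleeve 22 mm in diameter, otherwise as the brass one) standing at the other place on the mat: leave alone. Origin: centre of the foot.
- candlestick: White ceramic candlestick, 135 mm tall, foot 70 mm wide: leave alone. Origin: centre of its underside.
- cup: White ceramic cup, 85 mm tall: leave alone. Origin: centre of its underside.
- jar: Amber jar with a red cap, 90 mm tall: leave alone. Origin: centre of its underside.
- brush: Hand brush lying on the table: leave alone. Origin: on its underside.
- scraper: Scraper lying on the table: leave alone. Origin: on its underside.
- fitted (a point): Where the like brass bush already fitted in the mould's other hole meets the plaster, at the mould's y = -42 mm; its collar stands 32 mm above this point. It belongs to the mould: leave alone.
Things that resemble listed ones, but are neither listed nor needed, are in the scene too. Several things have the shape of the board; the one meant has the colours described above.

How it is judged:
On the way, in this order (a step that is already met when the one before it is completed fails the run):
1. the dust cover is let go on the blue board (x of cover in the frame of board between -0.07 and 0.07 m and y of cover in the frame of board between -0.055 and 0.055 m and height (world z) of cover below 0.015 m and angle between cover's own z axis and vertical below 0.1 rad and contact force between the fingers and cover below 0.1 N), for 0.1 s.
2. the bush is home in the bore and its shoulder bears on the plaster with more than 8 N (z of shoulder in the frame of bore below 0.002 m and horizontal distance between shoulder and bore below 0.003 m and contact force between bush and mould above 8 N), for 0.4 s.
At the end, for the whole second after the job is handed in: The brass bush stands upright (within 3.5 degrees) in the bore, its shoulder within 2 mm of the plaster and within 3 mm of the bore's axis, and the orange cover lies flat on the blue board, knob up, its middle at least 15 mm inside the board's edges; both let go and at rest (z of shoulder in the frame of bore below 0.002 m and horizontal distance between shoulder and bore below 0.003 m and angle between the z axis of shoulder and the z axis of bore, either way round below 0.06 rad and linear speed of bush below 0.01 m/s and x of cover in the frame of board between -0.07 and 0.07 m and y of cover in the frame of board between -0.055 and 0.055 m and height (world z) of cover below 0.015 m and angle between cover's own z axis and vertical below 0.1 rad and linear speed of cover below 0.03 m/s); the robot touches nothing.
It fails at once if the plaster is loaded with more than 30 N (contact force between anything else and mould above 30 N).
It fails at once if a bystander is moved by more than 30 mm (distance of any of steel_bush, candlestick, cup, jar, brush, scraper from where it was at the start of the episode above 0.03 m).
It also fails if it takes over 64 s, if anything falls off the work surface, if the arm or the gripper's body presses on something with over 40 N, if the wrist force passes 120 N, or if a joint passes its speed limit or range.

### The arm

A 6-joint arm with a two-finger parallel gripper is mounted at the origin on the work surface. World frame = base frame: x ahead of the robot, y to its left, z up, the work surface at z = 0. Lengths are in m, angles in rad, forces in N, time in s.
With the tool pointing down it reaches from about 0.2 to 0.875 m from the base axis. Payload 3.4 kg.
Tool frame: the origin (TCP) lies midway between the tips of the shut fingers; the grasp point (between the pads) lies 19 mm behind it (env.tcp_to_grasp is the distance from the TCP to the grasp point, in m); z points along the fingers, y is the line along which they close (so a half turn about z gives the same grasp; the last joint's range is limited). The gripper opens to 94 mm and grips with 3 to 60 N. Pads are 16 mm wide; open, the fingers measure 119 mm over their backs; the gripper's body (75 mm by 177 mm) begins 78 mm behind the grasp point.
Start: joints at [1.074, 0.276, 1.505, -0, 1.361, -0.121], TCP at [0.211, 0.535, 0.205] pointing down, gripper open.
Joint ranges: [-2.89, 2.89], [-0.75, 2.08], [0.22, 2.7], [-1.18, 4.32], [0.11, 2.71], [-2.7, 2.7]. Speed limits (rad/s): [2.57, 2.57, 3.14, 3.14, 3.14, 3.14].

### API

Orientations are given as a unit quaternion [x, y, z, w].
In Python, from rig import env gives the robot as it stands. Calls block until the motion is done:
- env.movep(position, orientation): joint-space move of the TCP to a pose.
- env.move_l(position, attitude=None, v=0.15, guard=None): straight line of the TCP; attitude=None keeps the orientation; v is the mean speed in m/s. With guard (N) it stops when the force on the tool has changed by that much, and returns True; else False.
- env.set_joints(angles): joint-space move.
- env.open() and env.clamp(newtons=None): open the fingers fully, or close them until they stop; newtons is the grip in N (None keeps the last).
- env.pause(seconds).
- env.solve_ik(position, orientation): joint angles nearest the present ones, or None.
- env.camera(name): name is "scene" or "top"; returns a dict with "img" (420x560x3 uint8, red, green, blue), "fx", "fy", "cx", "cy" (pixels), "R" (3x3) and "t" (3): a world point X has camera coordinates R X + t. Camera axes: x right, y down, z forward; pixel columns grow to the right and rows downward; lengths in m; the calibration is good to about 2 mm. A picture is of the moment at which its call begins. There is no depth.
A pose or a line that the arm cannot do raises env.PlanningError and nothing moves.
- env.finish_job(): hands the job in; it is judged then, once.
Readings, each from a call of its own:
- env.current_time_s(): time.
- env.current_joints(): joint angles.
- env.current_joint_vel(): joint speeds.
- env.current_effort(): joint torques, N m.
- env.current_tool_pos(): TCP position.
- env.current_tcp_rot(): TCP orientation.
- env.current_wrist_force(): force on the tool from outside, world axes, zero at the start.
- env.current_ft_torque(): the same for the moment, N m.
- env.current_finger_gap(): finger opening in m.
- env.current_grip_force(): force on a finger pad.
Only numpy, scipy, OpenCV 4.12 (cv2) and the standard library are available. Lean on these libraries where they do the work, as an engineer would, in place of code of your own. Each camera call takes 0.05 s, during which the arm holds its last target. There are 200 camera calls.

## Working session

There is one attempt and no reset: what is moved stays moved. The work goes in short steps, each a Python script; the robot and the scene stay as the last script left them, time stands still between calls to the robot, and variables do not carry over. Pictures are saved under pics/ and viewed, at most 10 in all, crops included, and the job is handed in when it is done.

```bash
ls; mkdir -p pics
python3 - <<'E'
from rig import env
import cv2,numpy as np
for n in("scene","top"):
    c=env.camera(n); cv2.imwrite(f"pics/{n}0.png",cv2.resize(c["img"][:,:,::-1],(784,588)))
    print(n,c["fx"],c["fy"],c["cx"],c["cy"],c["R"],c["t"])
print(env.current_time_s(),env.tcp_to_grasp,env.current_tcp_rot())
E
```

```text
pics
scene 407.7794328428066 407.7794328428066 274.3714728841562 206.40679612082806 [[-9.58737568e-04  9.99937117e-01 -1.11733432e-02]
 [ 7.56974401e-01 -6.57546406e-03 -6.53411447e-01]
 [-6.53443829e-01 -9.08438490e-03 -7.56920496e-01]] [ 0.0155006  -0.29829826  1.45761787]
top 423.9933054180843 423.9933054180843 271.22037262174024 207.48612495738215 [[ 0.05952792 -0.99822275  0.00278565]
 [-0.97771109 -0.05886713 -0.20153332]
 [ 0.20133913  0.0092733  -0.9794777 ]] [-0.01812928  0.4535404   1.02232567]
0.1 0.0188 [ 1.86820641e-01  9.82393726e-01 -7.46498362e-04 -2.39051850e-04]
```

View pics/top0.png

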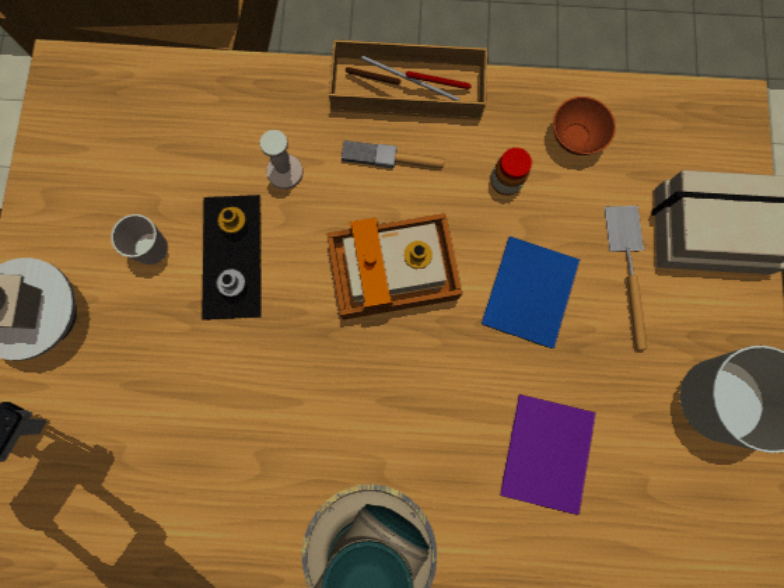

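View pics/scene0.png

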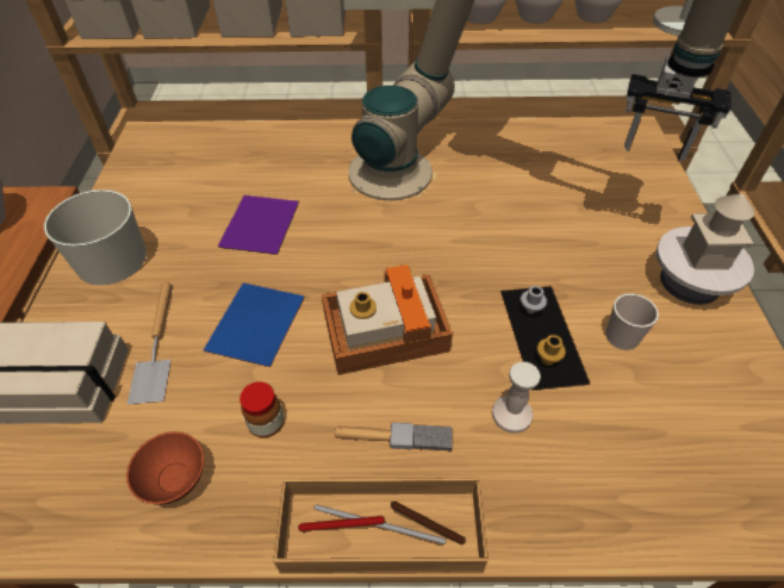

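The top view shows the cover's knob at about (370,261), fitted collar (418,248), brass bush (232,216), steel bush (231,283), and blue board centre (531,292). Next I'll enlarge the cradle and mat in both views.

```bash
cat > h.py <<'E'
from rig import env
import cv2,numpy as np
from scipy.spatial.transform import Rotation as Ro
def ray(c,u,v):
    d=c["R"].T@np.array([(u-c["cx"])/c["fx"],(v-c["cy"])/c["fy"],1.]); return -c["R"].T@c["t"],d
def at(c,u,v,z):
    o,d=ray(c,u,v); return o+d*(z-o[2])/d[2]
def proj(c,X):
    p=c["R"]@np.asarray(X,float)+c["t"]; return np.array([c["fx"]*p[0]/p[2]+c["cx"],c["fy"]*p[1]/p[2]+c["cy"]])
def tri(c1,p1,c2,p2):
    (o1,d1),(o2,d2)=ray(c1,*p1),ray(c2,*p2); s=np.linalg.lstsq(np.c_[d1,-d2],o2-o1,rcond=None)[0]
    a,b=o1+d1*s[0],o2+d2*s[1]; return (a+b)/2,np.linalg.norm(a-b)
def crop(c,x,y,w,h,k): return cv2.resize(c["img"][y:y+h,x:x+w,::-1],None,fx=k,fy=k,interpolation=cv2.INTER_CUBIC)
def down(yaw):  # tool z down, tool y (closing line) at angle yaw in world
    y=np.array([np.cos(yaw),np.sin(yaw),0]);z=np.array([0,0,-1.]);return Ro.from_matrix(np.c_[np.cross(y,z),y,z]).as_quat()
E
python3 - <<'E'
from h import *
t=env.camera("top");s=env.camera("scene")
a=crop(t,230,150,100,75,4);b=crop(t,135,132,100,75,4)
d=crop(s,225,180,100,75,4);e=crop(s,340,195,100,75,4)
cv2.imwrite("pics/c1.png",np.vstack([np.hstack([a,b]),np.hstack([d,e])]))
hsv=cv2.cvtColor(t["img"],cv2.COLOR_RGB2HSV)
m=cv2.inRange(hsv,(100,150,60),(118,255,255)); n,l,st,ce=cv2.connectedComponentsWithStats(m)
i=1+np.argmax(st[1:,4]); r=cv2.minAreaRect(np.argwhere(l==i)[:,::-1].astype(np.float32)); print(st[i],ce[i])
P=np.array([at(t,*p,.006) for p in cv2.boxPoints(r)]);print(P.round(3),P.mean(0),np.linalg.norm(np.diff(P,axis=0),axis=1))
E
```

```text
[ 344  169   70   80 3498] [378.68524871 208.2787307 ]
[[ 0.409 -0.18   0.006]
 [ 0.583 -0.23   0.006]
 [ 0.546 -0.367  0.006]
 [ 0.375 -0.313  0.006]] [ 0.47813477 -0.27256824  0.006     ] [0.18067685 0.14156536 0.17943429]
```

View pics/c1.png

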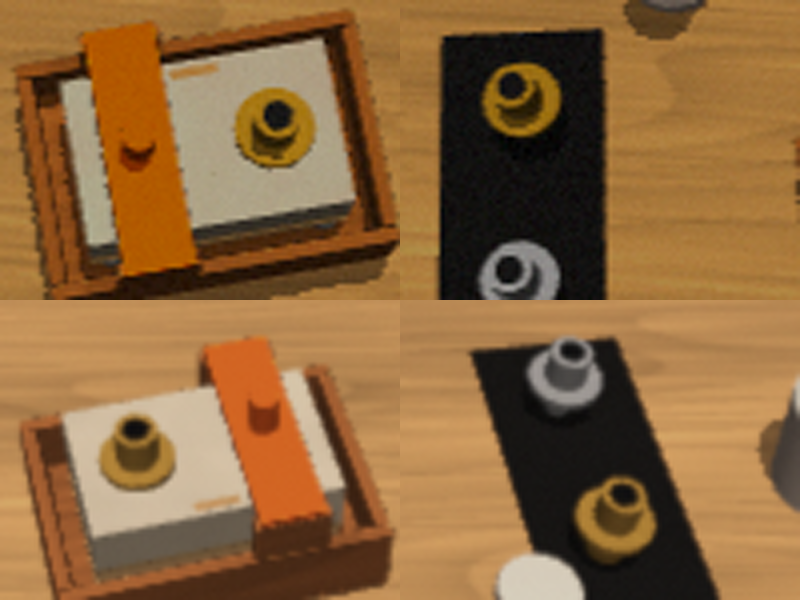

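Crops: brass flange is clear in both views (top crop (520,98), collar top (513,84)); knob top is near (135,142) in the top crop and (264,398) in the scene crop. Triangulating.

Run:
```python
from h import *
t=env.camera("top");s=env.camera("scene")
T=lambda x,y,ox=230,oy=150:(x/4+ox,y/4+oy); B=lambda x,y:T(x-400,y,135,132)
S=lambda x,y:T(x,y-300,225,180); E=lambda x,y:T(x-400,y-300,340,195)
for n,a,b in[("knobtop",T(135,142),S(264,399)),("fittedtop",T(279,115),S(135,427)),("fitflange",T(275,127),S(138,459)),
 ("brasstop",B(513,84),E(625,494)),("brassflange",B(521,99),E(615,517)),("steeltop",B(510,270),E(573,351))]:
    X,e=tri(t,a,s,b);print(n,X.round(4),round(e,4))
P=np.array([at(t,*T(*p),.07) for p in[(85,33),(158,22),(200,265),(120,275)]]);print(P.round(3),P.mean(0))
L=P[:2].mean(0)-P[2:].mean(0);print("cover yaw",np.arctan2(L[1],L[0]),np.linalg.norm(L))
Q=np.array([at(t,*T(*p),.055) for p in[(62,84),(325,40),(355,203),(87,245)]]);print(Q.round(3),np.linalg.norm(np.diff(Q,axis=0),axis=1))
d=Q[0]+Q[3]-Q[1]-Q[2];print("mould yaw",np.arctan2(-d[0],d[1]))
print(at(t,*B(521,99),.034),at(t,*B(513,84),.06))
```

```text
knobtop [0.491  0.0291 0.1185] 0.0002
fittedtop [ 0.513  -0.0543  0.1176] 0.002
fitflange [ 0.5139 -0.0538  0.0865] 0.0024
brasstop [0.5753 0.2928 0.0632] 0.0024
brassflange [0.5741 0.2932 0.0363] 0.0007
steeltop [0.4547 0.2814 0.0617] 0.0019
[[ 0.572  0.067  0.07 ]
 [ 0.583  0.021  0.07 ]
 [ 0.428 -0.014  0.07 ]
 [ 0.419  0.035  0.07 ]] [0.50061582 0.02708365 0.07      ]
cover yaw 0.215143122639198 0.15739795611937143
[[ 0.543  0.08   0.055]
 [ 0.582 -0.086  0.055]
 [ 0.476 -0.109  0.055]
 [ 0.44   0.057  0.055]] [0.17039614 0.10809693 0.16991117]
mould yaw 0.22582760625690493
[0.57474348 0.29349316 0.034     ] [0.57615365 0.29245646 0.06      ]
```

Measurements agree with the model: cover top about 0.092, knob top about 0.118, bush top about 0.062, and the bore predicted from the fitted bush at (0.495, 0.028). I'll fetch the cover now.

```bash
cat >> h.py <<'E'
def go(p,yaw):
    for y in (yaw,yaw+np.pi,yaw-np.pi):
        q=env.solve_ik(p,down(y))
        if q is not None: break
    qs=[(np.abs(np.array(k)-env.current_joints()).max(),y) for y in(yaw,yaw+np.pi) for k in[env.solve_ik(p,down(y))] if k is not None]
    y=min(qs)[1]; env.movep(p,down(y)); return y
E
sed -i '/for y in (yaw,yaw+np.pi,yaw-np.pi)/,/if q is not None: break/d' h.py
python3 - <<'E'
from h import *
y=go([.492,.029,.20],.215);print(y,env.current_tool_pos())
env.move_l([.492,.029,.125],v=.15)
hit=env.move_l([.492,.029,.086],v=.03,guard=2.5);p=np.array(env.current_tool_pos());print(hit,p)
if hit: env.move_l(p+[0,0,.003],v=.03)
env.clamp(25);print(env.current_finger_gap(),env.current_grip_force(),env.current_wrist_force())
f0=env.current_wrist_force()
env.move_l([.492,.029,.24],v=.12);print(env.current_finger_gap(),env.current_wrist_force(),env.current_time_s())
c=env.camera("top");s=env.camera("scene")
cv2.imwrite("pics/lift.png",np.hstack([crop(c,215,130,130,130,3),crop(s,205,120,130,130,3)]))
E
```

```text
0.215 [0.49202132 0.02975568 0.20002767]
True [0.49189275 0.02899178 0.10060411]
0.01939108987276834 24.999698102474213 [0.1424126  0.42109995 0.14307682]
0.019406484717965748 [-0.51995122 -0.09740295 -1.46468189] 6.5417
```

View pics/lift.png

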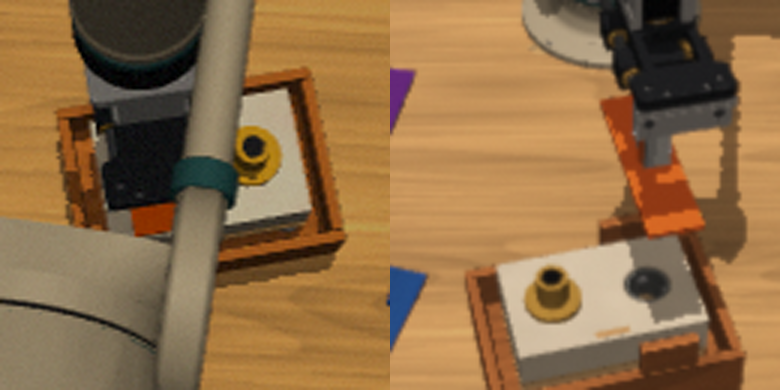

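The cover hangs level in the gripper and the bore is open (scene crop (647,284)). I'll lay the cover on the board, then look from clear of the view.

Run:
```python
from h import *
y=go([.478,-.272,.20],-.285);print(y)
env.move_l([.478,-.272,.045],v=.15)
hit=env.move_l([.478,-.272,.010],v=.03,guard=2);print(hit,env.current_tool_pos())
env.open();p=np.array(env.current_tool_pos());env.move_l(p+[0,0,.12],v=.15)
go([.42,.22,.25],.2)
t=env.camera("top");s=env.camera("scene");print(env.current_time_s())
np.savez("v.npz",t=t["img"],s=s["img"])
cv2.imwrite("pics/placed.png",np.vstack([np.hstack([crop(t,230,150,100,75,4),crop(s,225,180,100,75,4)]),np.hstack([crop(t,330,160,100,75,4),crop(s,130,190,100,75,4)])]))
```

```text
-0.285
True [ 0.47770914 -0.2718022   0.01484411]
14.0
```

View pics/placed.png

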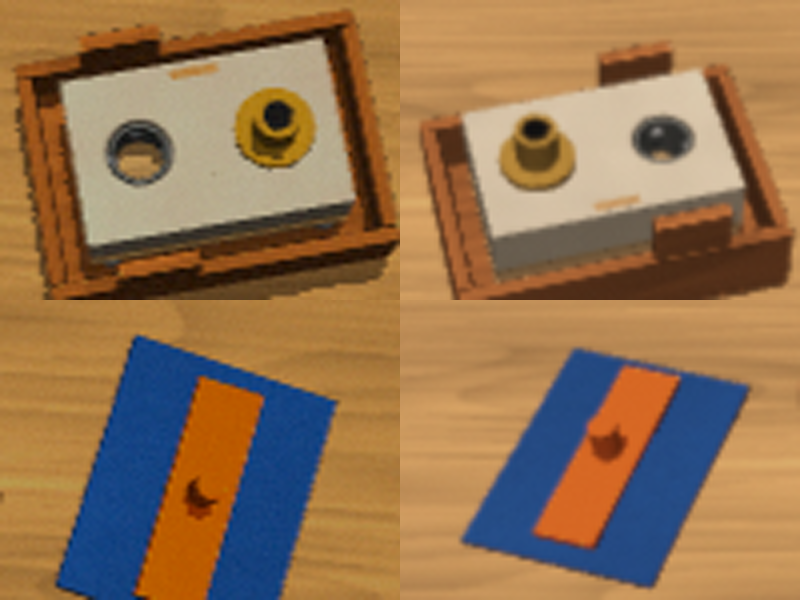

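The cover lies flat and central on the blue board. The bore centre is at top crop (140,152) and scene crop (663,138). I'll triangulate it and pick up the brass bush, clamping twice crosswise to centre it.

Run:
```python
from h import *
t=env.camera("top");s=env.camera("scene")
T=lambda x,y:(x/4+230,y/4+150);S=lambda x,y:((x-400)/4+225,y/4+180)
print("bore",tri(t,T(140,152),s,S(663,138)),at(t,*T(140,152),.082))
print("mould corners z",tri(t,T(325,40),s,S(465,115)),tri(t,T(355,203),s,S(494,237)),tri(t,T(62,84),s,S(703,70)))
print("candle",at(t,285/1.4,172/1.4,.005))
b=np.array([.5755,.293])
def P(z): return [b[0],b[1],z]
y=go(P(.19),2.356);print(y,env.current_joints())
env.move_l(P(.040),v=.15);env.clamp(5);print(env.current_finger_gap())
env.open();y=go(P(.040),.785);print(y,env.current_tool_pos())
env.clamp(60);print(env.current_finger_gap(),env.current_grip_force(),env.current_wrist_force())
env.move_l(P(.20),v=.12);print(env.current_finger_gap(),env.current_wrist_force(),env.current_time_s())
```

```text
bore (array([0.49409298, 0.02788744, 0.08302136]), np.float64(0.0021156718143858833)) [0.49433072 0.02685731 0.082     ]
mould corners z (array([ 0.54535156, -0.08453061,  0.16718347]), np.float64(0.015590083605908888)) (array([ 0.49427114, -0.10280099, -0.02362607]), np.float64(0.028659179310311353)) (array([0.50953234, 0.06124945, 0.16739769]), np.float64(0.019726771413793982))
candle [0.68666164 0.20782802 0.005     ]
5.497592653589793 [ 3.62944209e-01  3.90566535e-01  1.36994064e+00 -4.28273335e-05
  1.38184933e+00  1.14778482e+00]
0.027768202776563278
0.785 [0.57552952 0.29300207 0.0400349 ]
0.0271600526665485 59.9671071767807 [ 0.07405194 -0.966312    0.26838675]
0.026989498261509908 [ 0.24953049  0.65109135 -3.24191119] 22.2667
```

Bore (0.494, 0.028, 0.083) matches the fitted-bush prediction, and the bush is held (gap 27 mm). I'll hover just above the bore and look.

Run:
```python
from h import *
y=go([.4943,.0278,.19],.226);print(y)
env.move_l([.4943,.0278,.134],v=.12);print(env.current_wrist_force(),env.current_time_s())
t=env.camera("top");s=env.camera("scene")
cv2.imwrite("pics/hover.png",np.hstack([crop(t,230,150,80,90,5),crop(s,245,155,80,90,5)]))
print(proj(s,[.4943,.0278,.096]),proj(s,[.4943,.0278,.083]))
```

```text
0.226
[-0.16396875 -0.12163025 -1.7018005 ] 23.9583
[290.40770962 211.38597143] [290.31572582 214.57279996]
```

View pics/hover.png

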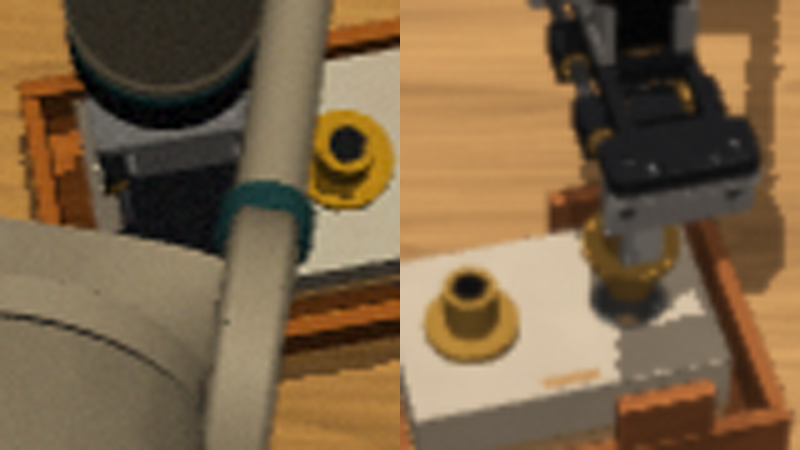

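The bush hangs upright right over the bore mouth (scene crop about (628,290)). I'll enter the mouth gently and check the side forces.

Run:
```python
from h import *
x,y=.4943,.0278
f0=np.array(env.current_wrist_force())
for z in(.122,.1115):
    h=env.move_l([x,y,z],v=.02,guard=2.5);print(h,env.current_tool_pos(),(np.array(env.current_wrist_force())-f0).round(2))
    if h:break
print(env.current_ft_torque(),env.current_time_s());np.save("f0.npy",f0)
```

```text
False [0.49437763 0.02777374 0.12199443] [ 0.99 -0.63  0.57]
False [0.49432056 0.02778997 0.111446  ] [0.55 0.49 1.  ]
[-0.06494912  0.01795709 -0.00320226] 25.4833
```

```bash
cat > ins.py <<'E'
from h import *
f0=np.load("f0.npy");x,y=.4943,.0278;z=env.current_tool_pos()[2];log=[];N=lambda:np.array(env.current_wrist_force())-f0
t0=env.current_time_s()
while z>.062 and env.current_time_s()<t0+17:
    f=N()
    z-=.001 if f[2]<9 else .0004
    if np.hypot(f[0],f[1])>2.5: x+=.0003*f[0]/np.hypot(*f[:2]);y+=.0003*f[1]/np.hypot(*f[:2])
    if env.move_l([x,y,z],v=.015,guard=9): z=env.current_tool_pos()[2]; print("guard")
    f=np.mean([N() for _ in range(5)],0);log.append([round(env.current_time_s(),2),round(z*1e3,1),*f.round(1)])
    if f[2]>20: break
for l in log: print(*l)
print(x,y,env.current_tool_pos(),env.current_finger_gap())
E
python3 ins.py
```

```text
25.73 110.4 -0.2 -0.1 1.1
25.98 109.4 -0.2 0.4 0.6
26.23 108.4 -0.3 -0.2 -0.7
26.48 107.4 0.2 -0.2 0.5
26.73 106.4 0.6 -0.9 0.9
26.98 105.4 1.1 0.1 2.2
27.23 104.4 0.6 0.3 3.5
27.48 103.4 0.7 0.4 3.1
27.73 102.4 1.1 -0.2 3.5
27.98 101.4 1.5 -1.3 2.3
28.23 100.4 2.6 0.6 2.2
28.48 99.4 2.6 -0.6 2.9
28.73 98.4 2.2 0.3 2.1
28.98 97.4 0.8 0.4 2.7
29.23 96.4 0.9 0.2 4.0
29.48 95.4 1.1 0.5 2.6
29.73 94.4 0.7 0.1 4.7
29.98 93.4 -0.8 -0.1 7.2
30.23 92.4 -0.9 0.5 7.9
30.48 91.4 -1.2 0.4 7.1
30.73 90.4 -0.6 0.0 10.0
30.98 90.0 -1.5 0.3 10.1
31.23 89.6 -1.5 0.0 10.8
31.48 89.2 -1.6 0.2 12.2
31.73 88.8 -1.4 0.3 11.3
31.98 88.4 -1.2 -0.8 11.1
32.23 88.0 -1.8 -0.4 13.2
32.48 87.6 -1.2 -0.0 11.7
32.73 87.2 -1.4 -0.3 11.6
32.98 86.8 -0.2 -0.8 10.1
33.23 86.4 -0.4 0.7 8.5
33.48 85.4 -0.1 0.4 8.8
33.73 84.4 -0.6 -0.5 8.3
33.98 83.4 -0.8 -0.1 8.6
34.23 82.4 -0.2 0.9 7.6
34.48 81.4 -1.1 0.4 10.5
34.73 81.0 -1.6 0.0 11.8
34.98 80.6 -1.4 -1.1 13.3
35.23 80.2 -2.7 0.4 14.6
35.48 79.8 -2.7 0.2 15.7
35.73 79.4 -1.8 -0.1 17.0
35.98 79.0 -3.3 0.8 18.0
36.23 78.6 -2.5 0.2 18.1
36.48 78.2 -2.8 0.2 19.6
36.73 77.8 -2.6 0.6 19.7
36.98 77.4 -2.1 0.5 21.6
0.4931055897598633 0.028051544528093886 [0.49532638 0.02786538 0.08033558] 0.026802311605473927
```

Clear taper peak (13 N), slide plateau (about 8.3 N) over the last 5 mm or so, then a steady rise to 21.6 N: it has bottomed. Hold, check, release.

Run:
```python
from h import *
f0=np.load("f0.npy")
for _ in range(4):
    env.pause(.25);print((np.mean([env.current_wrist_force() for _ in range(5)],0)-f0).round(1))
p=np.array(env.current_tool_pos());print(p)
env.move_l([.4943,.0279,.0812],v=.01)
print((np.array(env.current_wrist_force())-f0).round(1),env.current_tool_pos())
env.open();p=np.array(env.current_tool_pos());print(p)
env.move_l([p[0],p[1],.20],v=.15);go([.42,.22,.25],.2)
t=env.camera("top");s=env.camera("scene");print(env.current_time_s(),env.current_wrist_force())
cv2.imwrite("pics/end.png",np.vstack([np.hstack([crop(t,230,150,100,75,4),crop(s,225,180,100,75,4)]),np.hstack([crop(t,330,160,100,75,4),crop(t,135,100,100,75,4)])]))
```

```text
[-2.9 -0.5 22.4]
[-2.8 -0.8 21.6]
[-1.9 -0.4 21.4]
[-3.2  0.7 21.8]
[0.49530647 0.02788012 0.08033529]
[-0.6  0.1 10.1] [0.49527104 0.02779234 0.08183251]
[0.49430569 0.02789041 0.08118663]
41.5417 [ 0.54322072 -0.14189366 -0.17031047]
```

View pics/end.png

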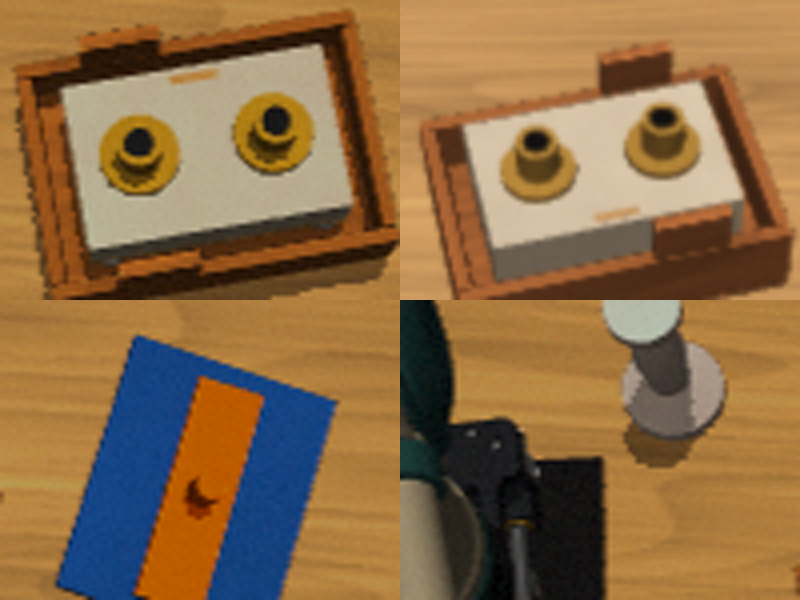

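Both bushes look alike and flush (new one at top crop (140,150), scene crop (662,140)). The cover is unmoved on the board and the robot is clear, so I'm handing in.

```bash
python3 -c "
from rig import env
print(env.finish_job())"
```

```text
the job is handed in; nothing more can be done
None
```

The cover lies on the blue board, and the brass bush is pressed home in the bore: held about 1 s at roughly 22 N, some 13 N above its sliding force, then released; the job is handed in, and no verdict came back.

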